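# Push a tube offcut up the loading gutter and bolt it in

### The arm

A 6-joint arm with a two-finger parallel gripper is mounted at the origin on a cart in front of the work surface, level with it; the furniture and walls round the work are solid. World frame = base frame: x ahead of the robot, y to its left, z up, the work surface at z = 0. Lengths are in m, angles in rad, forces in N, time in s.
With the tool pointing down it reaches from about 0.375 to 0.925 m from the base axis. Payload 5.7 kg.
Tool frame: the origin (TCP) lies midway between the tips of the shut fingers; the grasp point (between the pads) lies 19 mm behind it (grasp_offset is the distance from the TCP to the grasp point, in m); z points along the fingers, y is the line along which they close (so a half turn about z gives the same grasp; the last joint's range is limited). The gripper opens to 88 mm and grips with 3 to 60 N. Pads are 20 mm wide; open, the fingers measure 115 mm over their backs; the gripper's body (75 mm by 178 mm) begins 61 mm behind the grasp point.
Start: joints at [-1.234, 0.359, 1.51, -0, 1.272, -0.115], TCP at [0.262, -0.54, 0.19] pointing down, gripper open.
Joint ranges: [-2.97, 2.97], [-1.01, 2.36], [0.21, 2.38], [-0.96, 4.11], [0.2, 2.71], [-2.98, 2.98]. Speed limits (rad/s): [2.39, 2.39, 3.14, 3.14, 3.14, 3.14].

### API

Orientations are given as [roll, pitch, yaw] about the fixed x, y, z axes, in that order (R = Rz(yaw) Ry(pitch) Rx(roll)).
In Python, from bench import * gives the robot as it stands.
- The arm moves only by the shell command python3 -m handwheel 'ROWS'. ROWS is JSON, a list of rows, each an object with "jaw": the opening, from 0 (shut) to 1 (fully open); "slide": the shift along the tool's x, y, z in m, a list of three; "spin": the turn about the tool's z in rad. A call has 1 to 8 rows; each row shifts and turns the commanded pose from where the row before left it, along the tool's axes as they then stand; what a row does not reach is not made up. A row lasts 1/10 s, in which the tool goes at most 50 mm and 8.59 degrees, less where a joint would pass 70% of its speed; a pose out of reach is approached as far as the arm can. A call is refused whole if a number of a shift passes 0.05 or a number of a turn 0.15, either way. A call with a gripper value outside its range is refused whole. The fingers move at their own pace and stop on an object; the grip force is fixed at half the most. Time passes only in rows, so rows that do not move let the fingers close. It gives the time, the measured TCP pose, the force, the opening and the grip force at its end, in the units of the state.
- get_obs(): the state, without advancing time (a new reading comes with each control period).
- read_camera(name): name is "scene" or "top"; returns (picture, depth): 384x512x3 uint8, blue, green, red; 384x512 float32, m along the optical axis (not along the pixel's ray), 0 where there is no reading.
- get_calibration(name): a dict with "mtx" (3x3 intrinsics, pixels), "xyz" and "rotation" of the camera in the world. Camera axes: x right, y down, z forward; pixel columns grow to the right and rows downward; lengths in m; the calibration is good to about 2 mm. A picture is of the moment at which its call begins. get_calibration takes no time and is no camera call.
- job_done(): hands the job in; it is judged then, once.
The state is a dict: "clock": time; "joint_pos": joint angles; "joint_velocities": joint speeds; "joint_efforts": joint torques, N m; "tool_pos": TCP position; "ee_rot": TCP orientation; "force": force on the tool from outside, world axes, zero at the start; "moment": the same for the moment, N m; "opening": opening from 0.0 (shut) to 1.0 (fully open); "finger_force": force on a finger pad.
Only numpy, scipy, OpenCV 4.12 (cv2) and the standard library are available. Lean on these libraries where they do the work, as an engineer would, in place of code of your own. Each camera call takes 0.05 s, during which the arm holds its last target. There are 200 camera calls.

### The job

Push the brass tube offcut that lies in the sloped gutter up the slope with a fingertip, over the step at the top, so that it sits in the pocket against the dark stop plate. Then push the red knob fully in towards the gutter, so that its bolt slides in behind the tube and the tube cannot roll back. Only push: do not lift the tube out of the gutter, and leave the other things on the desk where they are.

Things in the scene. Friction and masses are not known exactly. Their poses are not given: they have to be found in the camera images.
- gutter: Fixed aluminium chute on a plywood base 290 x 74 mm. Origin in the underside of the base, on the desk; +x points uphill, z up, +y to the red knob's side. In mm here: floor rises at 8 degrees from z 20 at x -130 (low end; lip across it, 7 high, 4 thick) to z 48.8 at x 75. Floor 54 wide; side rails 4 thick, 10 above it. Bolt's guide block outside the rail: x 48 to 70, y 36 to 52, top z 76.
- ramp (a point): Point in the chute floor at the low end, at the inner face of the lip (gutter frame x -130, y 0, z 20 mm); its x axis points up along the sloped floor, z square to it. While the tube rolls on the floor its centre is 20 mm along this z.
- seat (a point): Where the tube's centre is when it lies in the pocket (gutter frame x 88, y 0, z 64.8 mm; 1 mm of play along x). The pocket is level, 4 mm below the top of the slope (floor z 44.8), from x 75 to the dark steel stop plate at x 109, which is 10 mm thick with its top at z 77.
- tube: Loose brass tube offcut with black end plugs, 40 mm diameter, 48 mm long, 120 g, lying across the gutter (axis = its y = the gutter's y) and free to roll. It starts at the low end against the lip, and rolls back there if let go on the slope. Origin: its centre, on the axis; x and z turn with it.
- keeper (a joint): Slide bolt in the guide block: 0 m drawn back, clear of the gutter; 0.030 m fully in, when its 10 mm thick pin reaches to 3 mm from the gutter's middle line (pin axis at gutter x 59, z 64.8 mm). It slides along the gutter's -y with 1.5 N of friction and stays where it is left. Starts at 0 to 0.003.
- knob (a point): Centre of the outer face of the bolt's red knob, a disc 24 mm in diameter and 8 mm thick; push this face along the gutter's -y. At joint 0 it lies at gutter x 59, y 91, z 64.8 mm and it moves with the bolt. The desk under and behind it is free.
- spare_tube: Bystander: second brass tube, standing upright behind the gutter, 40 mm diameter, 48 mm high; origin in the centre of its underside.
- polish_block: Bystander: blue polishing block 35 x 45 x 22 mm in front of the low half of the gutter, origin in the centre of its underside.
- bench_block: Bystander: maple bench block with saw marks, 82 x 98 x 13 mm, origin in the centre of its underside.
- steel_block: Bystander: grey hardened steel bench block, 62 x 62 x 20 mm, 0.6 kg.
- glue: Bystander: black glue bottle with blue tip, standing, 23 x 30 x 88 mm.
- card_tray: Bystander: small grey card tray of beads, 75 x 85 x 28 mm.
- pliers: Bystander: red-handled pliers lying flat, 155 x 51 x 12 mm.
Mind the look-alikes: they are no part of the job. What is shaped like the tube but purple is not meant.

How it is judged:
On the way, in this order (a step that is already met when the one before it is completed fails the run):
1. the tube sits in the pocket against the stop plate, the bolt still drawn back (distance between tube and seat below 0.006 m and value of joint keeper below 0.012 m), for 0.2 s.
2. the bolt is pushed home behind the tube (value of joint keeper above 0.026 m), for 0.2 s.
At the end, for the whole second after the job is handed in: The tube rests in the pocket (centre within 6 mm of the seat point, axis across the gutter within 0.15 rad, at rest) and the bolt is in by at least 26 of its 30 mm (distance between tube and seat below 0.006 m and angle between the y axis of tube and the y axis of gutter, either way round below 0.15 rad and linear speed of tube below 0.02 m/s and value of joint keeper above 0.026 m); the robot touches nothing.
It fails at once if the tube is lifted off the gutter floor by more than 10 mm (z of tube in the frame of ramp above 0.03 m).
It fails at once if a bystander is moved by more than 25 mm (distance of any of spare_tube, polish_block, bench_block, steel_block, glue, card_tray, pliers from where it was at the start of the episode above 0.025 m).
It also fails if it takes over 48 s, if anything falls off the work surface, if the arm or the gripper's body presses on something with over 40 N, if the wrist force passes 120 N, or if a joint passes its speed limit or range.

## Working session

There is one attempt and no reset: what is moved stays moved. The work goes in short steps, Python scripts to look and compute and a shell command to move; the robot and the scene stay as the last step left them, time stands still between calls to the robot, and variables do not carry over. Pictures are saved under pics/ and viewed, at most 10 in all, crops included, and the job is handed in when it is done.

```bash
mkdir -p pics; ls; python3 - <<'E'
from bench import *
import cv2,numpy as np
for n in("scene","top"):
    p,d=read_camera(n); cv2.imwrite(f"pics/{n}0.png",p); np.save(f"pics/{n}0.npy",d); c=get_calibration(n); print(n,c)
o=get_obs(); print(o["clock"],o["tool_pos"],o["ee_rot"],o["opening"])
E
```

```text
pics
scene {'mtx': array([[457.66454643,   0.        , 252.36789153],
       [  0.        , 457.66454643, 197.08629262],
       [  0.        ,   0.        ,   1.        ]]), 'xyz': array([-0.52133925, -0.69627162,  1.0195006 ]), 'rotation': array([-2.20899804, -0.01977192, -0.95560762])}
top {'mtx': array([[369.32339561,   0.        , 259.17351445],
       [  0.        , 369.32339561, 191.84714747],
       [  0.        ,   0.        ,   1.        ]]), 'xyz': array([0.34180914, 0.0368812 , 1.12287366]), 'rotation': array([-2.9609342 , -0.01091437, -1.5645191 ])}
0.1 [ 0.26172544 -0.5391569   0.18900389] [-3.13996624e+00 -1.78377772e-04  4.51778402e-01] 0.9992076030124478
```

View pics/scene0.png

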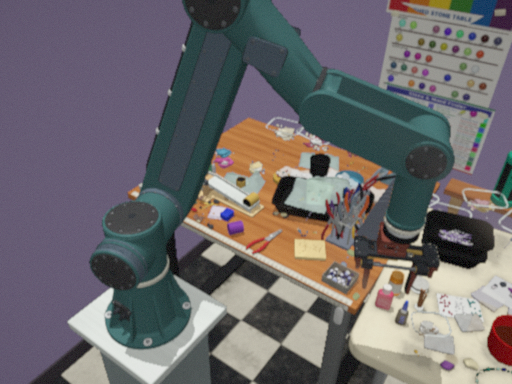

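View pics/top0.png

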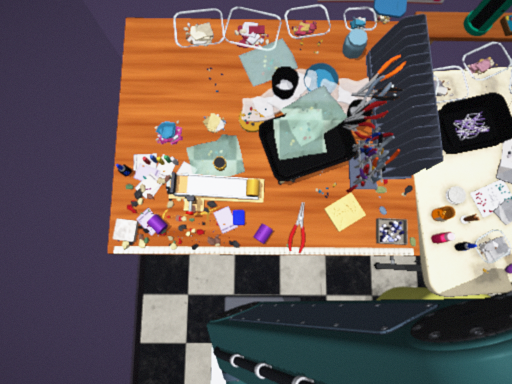

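The top view shows the gutter at about (172-265, 175-202), with the brass tube at its right end near (256,188) and the dark stop plate at the left near (172,186). The purple cylinders at (263,233) and (155,222) are look-alikes, and the spare tube stands at about (220,162). I'll enlarge this area to confirm.

```bash
python3 - <<'E'
import cv2
p=cv2.imread("pics/top0.png")[145:250,145:285]
cv2.imwrite("pics/crop1.png",cv2.resize(p,None,fx=5.6,fy=5.6,interpolation=cv2.INTER_CUBIC))
E
```

```text
(no output)
```

View pics/crop1.png

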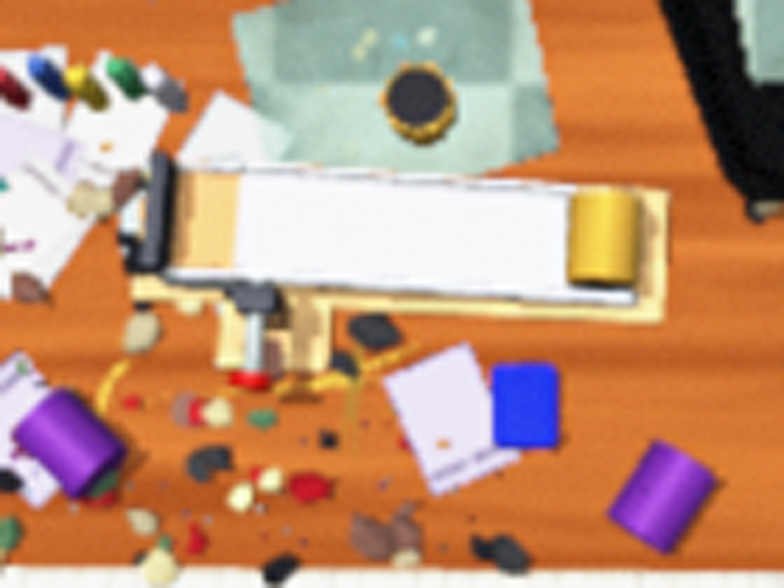

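The crop confirms it: the brass tube with the right shape is at crop (605,237), at the low end of the gutter. The red knob is on the robot's side at crop (250,380), and the stop plate is at (158,212). The purple cylinders are decoys. Next I'll compute the gutter pose.

```bash
cat > h.py <<'E'
import numpy as np
from scipy.spatial.transform import Rotation as R
from bench import *
def ray(n,u,v,z):
    c=get_calibration(n);r=R.from_euler('xyz',c['rotation']).as_matrix()@np.linalg.inv(c['mtx'])@[u,v,1]
    return c['xyz']+r*(z-c['xyz'][2])/r[2]
def pt(n,u,v,d):
    c=get_calibration(n);return c['xyz']+R.from_euler('xyz',c['rotation']).as_matrix()@(np.linalg.inv(c['mtx'])@[u,v,1]*d)
E
python3 - <<'E'
from h import *
d=np.load("pics/top0.npy")
C=lambda x,y:(145+x/5.6-.4,145+y/5.6-.4)
for name,x,y,z in [("stop far",163,155,.077),("stop near",150,268,.077),("tube mid",605,237,.0626),("tube far end",607,188,.0626),("tube near end",603,286,.0626),("lowcornerfar",668,190,.012),("lowcornernear",664,320,.012),
  ("step far",240,172,.0488),("step near",233,272,.0488),("knob",250,380,.0648),("spare",420,95,.048),("polish",526,405,.022)]:
    u,v=C(x,y); print(name,ray("top",u,v,z).round(4),pt("top",u,v,d[int(round(v)),int(round(u))]).round(4))
E
```

```text
stop far [0.5885 0.2748 0.077 ] [0.5884 0.2747 0.0776]
stop near [0.5291 0.2787 0.077 ] [0.5298 0.2796 0.0728]
tube mid [0.55   0.0457 0.0626] [0.5503 0.0458 0.0613]
tube far end [0.5762 0.0449 0.0626] [0.5772 0.045  0.0584]
tube near end [0.5241 0.0465 0.0626] [0.5305 0.0469 0.0254]
lowcornerfar [0.5866 0.0118 0.012 ] [0.5869 0.0118 0.0106]
lowcornernear [0.5143 0.0137 0.012 ] [0.5154 0.0135 0.005 ]
step far [0.5863 0.24   0.0488] [0.5867 0.2403 0.0471]
step near [0.5323 0.2415 0.0488] [0.5305 0.2395 0.0593]
knob [0.4732 0.2274 0.0648] [0.4717 0.2251 0.0773]
spare [0.6296 0.1457 0.048 ] [0.6295 0.1457 0.0483]
polish [0.4662 0.0874 0.022 ] [0.4664 0.0875 0.0201]
```

```bash
python3 - <<'E'
from h import *
d=np.load("pics/top0.npy"); v,u=np.nonzero(d>0)
c=get_calibration("top"); P=c['xyz']+((np.linalg.inv(c['mtx'])@np.array([u,v,np.ones_like(u)])*d[v,u]).T)@R.from_euler('xyz',c['rotation']).as_matrix().T
print("cols y:",np.arange(-.6,.35,.05).round(2))
for x in np.arange(.4,.75,.05):
    print(round(x,2),[int(1000*max(P[(abs(P[:,0]-x-.025)<.025)&(abs(P[:,1]-y-.025)<.025),2],default=0)) for y in np.arange(-.6,.35,.05)])
# stop plate top & tube top fits
m=(abs(P[:,0]-.56)<.05)&(abs(P[:,1]-.277)<.02)&(P[:,2]>.073); print("stop",P[m].mean(0),P[m].min(0),P[m].max(0))
m=(abs(P[:,0]-.55)<.035)&(abs(P[:,1]-.045)<.03)&(P[:,2]>.055); print("tube",P[m].mean(0),P[m].min(0),P[m].max(0))
m=(abs(P[:,0]-.47)<.02)&(abs(P[:,1]-.225)<.02)&(P[:,2]>.06); print("knob",P[m].mean(0),P[m].min(0),P[m].max(0))
E
```

```text
cols y: [-0.6  -0.55 -0.5  -0.45 -0.4  -0.35 -0.3  -0.25 -0.2  -0.15 -0.1  -0.05
  0.    0.05  0.1   0.15  0.2   0.25  0.3 ]
0.4 [9, 87, 64, 30, 28, 32, 5, 18, 6, 16, 17, 41, 46, 26, 23, 14, 14, 24, 44]
0.45 [81, 76, 61, 30, 31, 30, 18, 19, 19, 14, 14, 5, 6, 27, 24, 12, 79, 14, 47]
0.5 [30, 26, 10, 8, 10, 7, 162, 179, 16, 13, 5, 5, 65, 64, 51, 55, 81, 81, 15]
0.55 [30, 9, 8, 215, 212, 145, 192, 64, 26, 53, 53, 53, 65, 67, 48, 58, 60, 82, 17]
0.6 [8, 8, 8, 220, 212, 193, 190, 54, 54, 53, 32, 54, 52, 22, 53, 52, 29, 59, 61]
0.65 [114, 113, 0, 222, 213, 182, 190, 43, 22, 31, 28, 49, 55, 21, 34, 28, 31, 76, 75]
0.7 [82, 115, 0, 222, 211, 172, 168, 86, 56, 61, 49, 35, 54, 26, 51, 41, 7, 78, 76]
stop [0.56042517 0.27731315 0.07757282] [0.53049625 0.27143623 0.07301249] [0.5923796  0.28353304 0.08241272]
tube [0.55205691 0.0464926  0.06024262] [0.52902959 0.02999107 0.05531623] [0.57806884 0.0623782  0.06755761]
knob [0.47587347 0.22476392 0.07199094] [0.4691475  0.21550353 0.0601931 ] [0.48858889 0.2357873  0.07931058]
```

```bash
python3 -m handwheel '[{"jaw":0,"slide":[0,0,0],"spin":0.122},{"jaw":0,"slide":[0,0,0],"spin":0.122},{"jaw":0,"slide":[0,0,0],"spin":0.122},{"jaw":0,"slide":[0,0,0],"spin":0.122}]'
python3 -m handwheel '[{"jaw":0,"slide":[0.015,-0.043,0],"spin":0},{"jaw":0,"slide":[0.015,-0.043,0],"spin":0},{"jaw":0,"slide":[0.015,-0.043,0],"spin":0},{"jaw":0,"slide":[0.015,-0.043,0],"spin":0},{"jaw":0,"slide":[0.015,-0.043,0],"spin":0},{"jaw":0,"slide":[0.015,-0.043,0],"spin":0},{"jaw":0,"slide":[0.015,-0.043,0],"spin":0},{"jaw":0,"slide":[0.015,-0.043,0],"spin":0}]'
```

```text
clock: 0.5
tool_pos: [0.2618, -0.5394, 0.1892]
ee_rot: [-3.141, 0.0, -0.041]
force: [0.1, -0.0, -0.1]
opening: 0.672
finger_force: 0.0
clock: 1.3
tool_pos: [0.3944, -0.1985, 0.1896]
ee_rot: [-3.141, 0.0, -0.037]
force: [0.6, 0.2, 1.3]
opening: 0.006
finger_force: 0.0
```

```bash
python3 -m handwheel '[{"jaw":0,"slide":[0.025,-0.034,0],"spin":0},{"jaw":0,"slide":[0.025,-0.034,0.01],"spin":0},{"jaw":0,"slide":[0.025,-0.034,0.02],"spin":0},{"jaw":0,"slide":[0.025,-0.034,0.02],"spin":0},{"jaw":0,"slide":[0.025,-0.034,0.02],"spin":0},{"jaw":0,"slide":[0.0234,-0.0375,0.02],"spin":0},{"jaw":0,"slide":[0,0,0],"spin":0}]'
python3 - <<'E'
from h import *
import cv2
for n in("top","scene"):
    p,d=read_camera(n); cv2.imwrite(f"pics/{n}1.png",p)
a=cv2.imread("pics/top1.png")[130:230,160:300]; b=cv2.imread("pics/scene1.png")[150:250,170:310]
cv2.imwrite("pics/v1.png",np.vstack([cv2.resize(x,(784,295) if 0 else (420,300),interpolation=2) for x in(a,b)]))
E
```

```text
clock: 2.0
tool_pos: [0.5508, 0.0058, 0.097]
ee_rot: [-3.14, 0.003, -0.032]
force: [-1.3, -0.3, -0.4]
opening: 0.005
finger_force: 0.0
```

View pics/v1.png

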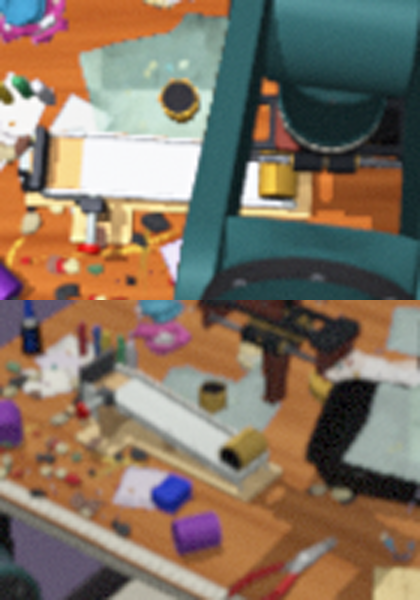

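The finger (scene crop at about (272,380)) is just behind the low end and in line with the gutter. The tube at (243,448) is untouched, so I'm descending and starting the push.

```bash
python3 -m handwheel '[{"jaw":0,"slide":[0,0,0.02],"spin":0},{"jaw":0,"slide":[0,0,0.02],"spin":0},{"jaw":0,"slide":[0,0,0.02],"spin":0},{"jaw":0,"slide":[0,0,0],"spin":0}]'
python3 -m handwheel '[{"jaw":0,"slide":[0,-0.005,0],"spin":0},{"jaw":0,"slide":[0,-0.005,0],"spin":0},{"jaw":0,"slide":[0,-0.006,-0.001],"spin":0},{"jaw":0,"slide":[0,-0.008,-0.001],"spin":0},{"jaw":0,"slide":[0,-0.010,-0.001],"spin":0}]'
```

```text
clock: 2.5
tool_pos: [0.5474, 0.0004, 0.0385]
ee_rot: [-3.141, 0.004, -0.038]
force: [-0.7, -0.1, 0.5]
opening: 0.002
finger_force: 0.0
clock: 3.0
tool_pos: [0.5518, 0.0364, 0.0434]
ee_rot: [-3.141, -0.001, -0.036]
force: [0.0, -0.6, -0.3]
opening: 0.008
finger_force: 0.0
```

```bash
python3 -m handwheel '[{"jaw":0,"slide":[0,-0.014,-0.0014],"spin":0},{"jaw":0,"slide":[0,-0.015,-0.0014],"spin":0},{"jaw":0,"slide":[0,-0.015,-0.0014],"spin":0},{"jaw":0,"slide":[0,-0.015,-0.0014],"spin":0},{"jaw":0,"slide":[0,-0.015,-0.0014],"spin":0},{"jaw":0,"slide":[0,-0.014,-0.0014],"spin":0},{"jaw":0,"slide":[0,-0.012,-0.0014],"spin":0},{"jaw":0,"slide":[0,-0.01,-0.001],"spin":0}]'
python3 - <<'E'
from h import *
import cv2
for n in("top","scene"):
    p,d=read_camera(n); cv2.imwrite(f"pics/{n}2.png",p)
a=cv2.imread("pics/top2.png")[130:230,160:300]; b=cv2.imread("pics/scene2.png")[150:250,170:310]
cv2.imwrite("pics/v2.png",np.vstack([cv2.resize(x,(420,300),interpolation=2) for x in(a,b)]))
E
```

```text
clock: 3.8
tool_pos: [0.5554, 0.1467, 0.0537]
ee_rot: [-3.142, -0.0, -0.036]
force: [0.4, 0.8, 0.8]
opening: 0.004
finger_force: 0.0
```

View pics/v2.png

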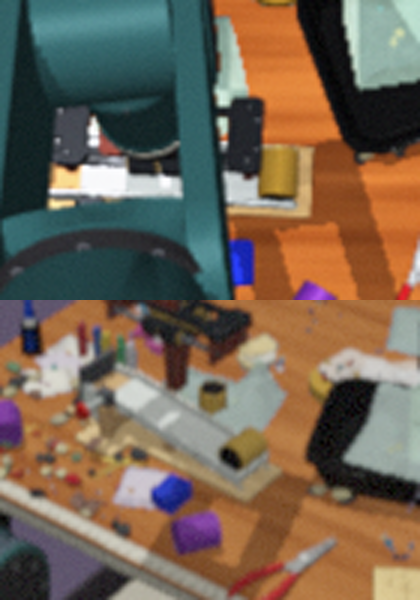

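The tube is still at the low end (scene crop (243,448)) while the finger (176,375) has gone past without touching it. I'll compare the measured TCP with where the finger shows up in the image.

```bash
cat >> h.py <<'E'
def proj(n,p):
    c=get_calibration(n);q=c['mtx']@(R.from_euler('xyz',c['rotation']).as_matrix().T@(np.array(p)-c['xyz']));return q[:2]/q[2]
E
python3 - <<'E'
from h import *
import cv2
o=get_obs();t=o['tool_pos'];print(t,o['force'])
p=cv2.imread("pics/scene2.png")
S=6;x0,y0=180,145
im=cv2.resize(p[y0:y0+85,x0:x0+110],None,fx=S,fy=S,interpolation=cv2.INTER_CUBIC)
def mark(P,col):
    u,v=proj("scene",P);print(P,u,v);cv2.circle(im,(int((u-x0+.5)*S),int((v-y0+.5)*S)),4,col,-1)
mark(t,(0,255,0)); mark(t+[0,0,.03],(0,255,0))
for g in [(-130,0,20),(75,0,48.8),(114,0,77),(59,91,64.8),(-118,0,42)]:
    a=.036;ex=np.array([np.sin(a),np.cos(a),0]);ey=np.array([-np.cos(a),np.sin(a),0])
    mark(np.array([.556,.1635,0])+ex*g[0]/1e3+ey*g[1]/1e3+[0,0,g[2]/1e3],(255,0,255))
cv2.imwrite("pics/v3.png",im)
E
```

```text
[0.55555802 0.14688045 0.05375843] [ 0.15858866 -0.06414827  0.78186558]
[0.55555802 0.14688045 0.05375843] 228.7780558891209 186.30053605529673
[0.55555802 0.14688045 0.08375843] 228.68730499845978 179.5171302250202
[0.55132101 0.03358423 0.02      ] 253.27152689024695 205.51532216009664
[0.55869942 0.23845141 0.0488    ] 209.95923280837593 178.55190146218794
[0.56010311 0.27742614 0.077     ] 201.9006337436042 168.66797684712049
[0.4671825  0.22573706 0.0648    ] 196.26341597904664 187.55303631379783
[0.55175292 0.04557646 0.042     ] 250.71861621201364 199.3344100996942
```

View pics/v3.png

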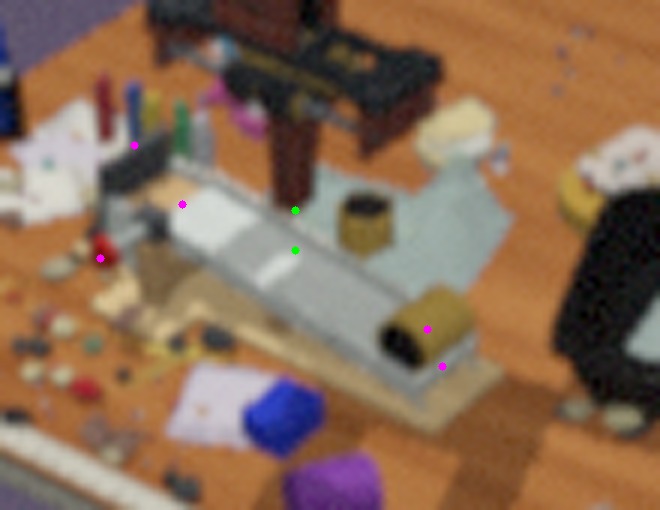

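```bash
python3 - <<'E'
from h import *
import cv2
p,d=read_camera("scene");o=get_obs();print(o['tool_pos'],o['joint_pos'],o['opening'])
for v in range(164,188,2):
    print(v,[tuple(pt("scene",u,v,d[v,u]).round(3)) for u in (226,229,231)])
E
```

```text
[0.55538204 0.1460705  0.05360578] [ 1.36957514e-01  4.76738875e-01  1.70836325e+00 -6.93896477e-05
  9.56382206e-01  1.74297022e+00] 0.0038397241467367747
164 [(np.float64(0.523), np.float64(0.132), np.float64(0.172)), (np.float64(0.525), np.float64(0.12), np.float64(0.176)), (np.float64(0.53), np.float64(0.116), np.float64(0.175))]
166 [(np.float64(0.544), np.float64(0.149), np.float64(0.146)), (np.float64(0.548), np.float64(0.139), np.float64(0.148)), (np.float64(0.549), np.float64(0.131), np.float64(0.151))]
168 [(np.float64(0.543), np.float64(0.149), np.float64(0.139)), (np.float64(0.544), np.float64(0.136), np.float64(0.144)), (np.float64(0.551), np.float64(0.132), np.float64(0.141))]
170 [(np.float64(0.543), np.float64(0.149), np.float64(0.131)), (np.float64(0.542), np.float64(0.134), np.float64(0.137)), (np.float64(0.555), np.float64(0.135), np.float64(0.13))]
172 [(np.float64(0.547), np.float64(0.152), np.float64(0.119)), (np.float64(0.542), np.float64(0.134), np.float64(0.128)), (np.float64(0.552), np.float64(0.133), np.float64(0.124))]
174 [(np.float64(0.542), np.float64(0
[... 532 characters left out ...]
p.float64(0.153), np.float64(0.084)), (np.float64(0.545), np.float64(0.137), np.float64(0.091)), (np.float64(0.636), np.float64(0.199), np.float64(0.016))]
182 [(np.float64(0.585), np.float64(0.183), np.float64(0.041)), (np.float64(0.587), np.float64(0.171), np.float64(0.045)), (np.float64(0.615), np.float64(0.183), np.float64(0.025))]
184 [(np.float64(0.578), np.float64(0.177), np.float64(0.039)), (np.float64(0.581), np.float64(0.166), np.float64(0.042)), (np.float64(0.586), np.float64(0.16), np.float64(0.042))]
186 [(np.float64(0.564), np.float64(0.167), np.float64(0.042)), (np.float64(0.578), np.float64(0.163), np.float64(0.036)), (np.float64(0.583), np.float64(0.158), np.float64(0.035))]
```

The depth image puts the fingertip at z ≈ 0.083 while the reported TCP z is 0.054, with x and y agreeing. So the real tip sits about 29 mm higher than reported, and it cleared the 62 mm tube top. I'll go back to the low end and descend with that correction.

```bash
python3 -m handwheel '[{"jaw":0,"slide":[0,0,-0.015],"spin":0},{"jaw":0,"slide":[0,0.036,0],"spin":0},{"jaw":0,"slide":[0,0.036,0],"spin":0},{"jaw":0,"slide":[0,0.036,0],"spin":0},{"jaw":0,"slide":[0,0.036,0],"spin":0},{"jaw":0,"slide":[0,0,0.02],"spin":0},{"jaw":0,"slide":[0,0,0.02],"spin":0},{"jaw":0,"slide":[0,0,0],"spin":0}]'
python3 - <<'E'
from h import *
import cv2
p,d=read_camera("scene");o=get_obs();t=o['tool_pos'];print(t,o['force'])
S=7;x0,y0=215,160
im=cv2.resize(p[y0:y0+70,x0:x0+90],None,fx=S,fy=S,interpolation=cv2.INTER_CUBIC)
for dz in (0,.029):
    u,v=proj("scene",t+[0,0,dz]);print(u,v);cv2.circle(im,(int((u-x0+.5)*S),int((v-y0+.5)*S)),4,(0,255,0),-1)
cv2.imwrite("pics/v4.png",im)
E
```

```text
clock: 4.75
tool_pos: [0.5477, 0.0008, 0.0265]
ee_rot: [-3.141, 0.005, -0.038]
force: [-0.1, 0.2, 0.1]
opening: 0.006
finger_force: 0.0
[0.54863365 0.00109451 0.02765623] [ 0.04453748  0.18161526 -0.05745343]
260.39822873085 207.52985390143053
260.6490609571426 200.97791247552746
```

View pics/v4.png

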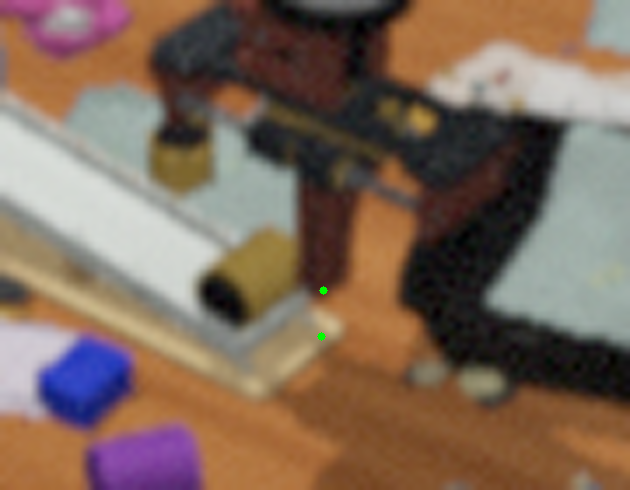

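The tip at crop (322,288) matches the green mark that includes the +29 mm offset. It stands just behind the lip. Now I'll go 20 mm lower and start pushing.

```bash
python3 -m handwheel '[{"jaw":0,"slide":[0,0,0.01],"spin":0},{"jaw":0,"slide":[0,0,0.01],"spin":0},{"jaw":0,"slide":[0,0,0],"spin":0}]'
python3 -m handwheel '[{"jaw":0,"slide":[0,-0.006,0],"spin":0},{"jaw":0,"slide":[0,-0.006,0],"spin":0},{"jaw":0,"slide":[0,-0.006,-0.0005],"spin":0},{"jaw":0,"slide":[0,-0.008,-0.001],"spin":0},{"jaw":0,"slide":[0,-0.010,-0.001],"spin":0}]'
python3 - <<'E'
from h import *
import cv2
p,d=read_camera("scene");o=get_obs();t=o['tool_pos'];print(t,o['force'])
S=7;x0,y0=205,160
im=cv2.resize(p[y0:y0+70,x0:x0+90],None,fx=S,fy=S,interpolation=cv2.INTER_CUBIC)
cv2.imwrite("pics/v5.png",im)
E
```

```text
clock: 5.1
tool_pos: [0.5493, 0.0019, 0.0076]
ee_rot: [-3.141, 0.002, -0.036]
force: [0.3, 0.2, -0.4]
opening: 0.003
finger_force: 0.0
clock: 5.6
tool_pos: [0.5527, 0.037, 0.0122]
ee_rot: [3.14, -0.002, -0.035]
force: [-0.2, -7.6, 8.6]
opening: 0.005
finger_force: 4.5
[0.55277793 0.03856735 0.01235023] [ 0.22520141 -2.37560247  4.32461684]
```

View pics/v5.png

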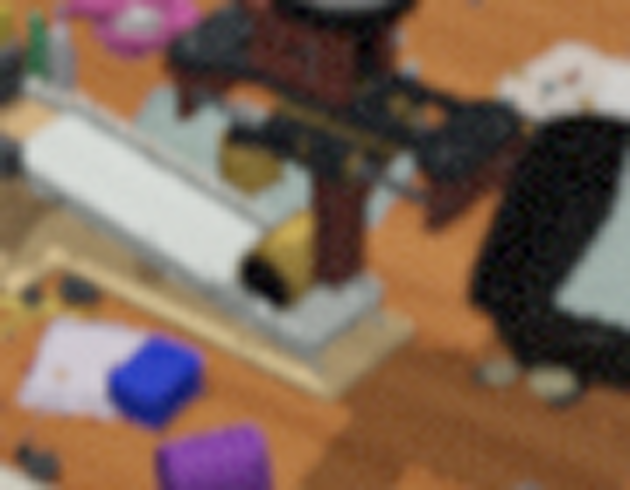

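The tube, now at crop (280,265), is moving uphill with the finger flush behind it. The contact force is about 8 N and partly upward, so I'll drop the tip 4 mm to make contact below the centre and carry on.

```bash
python3 -m handwheel '[{"jaw":0,"slide":[0,0.002,0.002],"spin":0},{"jaw":0,"slide":[0,0,0.002],"spin":0},{"jaw":0,"slide":[0,-0.008,0],"spin":0},{"jaw":0,"slide":[0,-0.010,-0.001],"spin":0},{"jaw":0,"slide":[0,-0.010,-0.001],"spin":0}]'
python3 -m handwheel '[{"jaw":0,"slide":[0,-0.010,-0.0014],"spin":0},{"jaw":0,"slide":[0,-0.010,-0.0014],"spin":0},{"jaw":0,"slide":[0,-0.010,-0.0014],"spin":0},{"jaw":0,"slide":[0,-0.010,-0.0014],"spin":0}]'
```

```text
clock: 6.15
tool_pos: [0.5522, 0.0644, 0.0091]
ee_rot: [-3.141, 0.0, -0.036]
force: [0.1, -2.5, 2.5]
opening: 0.007
finger_force: 1.4
clock: 6.55
tool_pos: [0.5537, 0.1046, 0.0148]
ee_rot: [-3.141, 0.0, -0.036]
force: [-0.1, -3.0, 2.1]
opening: 0.005
finger_force: 1.4
```

```bash
python3 -m handwheel '[{"jaw":0,"slide":[0,-0.010,-0.0013],"spin":0},{"jaw":0,"slide":[0,-0.010,-0.0013],"spin":0},{"jaw":0,"slide":[0,-0.010,-0.0013],"spin":0},{"jaw":0,"slide":[0,-0.010,-0.0013],"spin":0},{"jaw":0,"slide":[0,-0.010,-0.0013],"spin":0},{"jaw":0,"slide":[0,-0.010,-0.0012],"spin":0},{"jaw":0,"slide":[0,-0.010,-0.0012],"spin":0}]'
python3 - <<'E'
from h import *
import cv2
p,d=read_camera("scene");q,_=read_camera("top");o=get_obs();t=o['tool_pos'];print(t,o['force'])
a=cv2.resize(p[150:220,180:270],None,fx=5,fy=5,interpolation=cv2.INTER_CUBIC)
b=cv2.resize(q[140:210,155:225],(350,350),interpolation=cv2.INTER_CUBIC)
cv2.imwrite("pics/v6.png",np.hstack([a,b]))
E
```

```text
clock: 7.25
tool_pos: [0.5563, 0.1744, 0.0237]
ee_rot: [-3.142, 0.0, -0.036]
force: [-0.4, -3.6, 3.0]
opening: 0.008
finger_force: 1.7
[0.55643586 0.17545519 0.02361139] [-0.03719105  0.04038595  0.22020222]
```

View pics/v6.png

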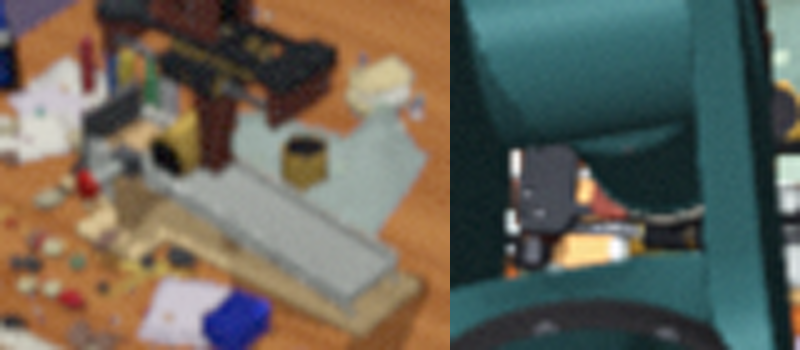

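The tube is just short of the step (left crop (175,145)), with the finger behind it. I'll push slowly over the step.

```bash
python3 -m handwheel '[{"jaw":0,"slide":[0,-0.006,-0.0008],"spin":0},{"jaw":0,"slide":[0,-0.006,-0.0008],"spin":0},{"jaw":0,"slide":[0,-0.006,-0.0008],"spin":0},{"jaw":0,"slide":[0,-0.006,-0.0007],"spin":0},{"jaw":0,"slide":[0,-0.005,-0.0006],"spin":0}]'
python3 -m handwheel '[{"jaw":0,"slide":[0,-0.005,-0.0005],"spin":0},{"jaw":0,"slide":[0,-0.004,-0.0004],"spin":0},{"jaw":0,"slide":[0,0,0],"spin":0}]'
```

```text
clock: 7.85
tool_pos: [0.5575, 0.203, 0.0274]
ee_rot: [-3.141, -0.0, -0.036]
force: [-0.8, -3.9, 1.6]
opening: 0.008
finger_force: 1.4
clock: 8.15
tool_pos: [0.5577, 0.2126, 0.0281]
ee_rot: [-3.141, 0.0, -0.036]
force: [0.0, 1.3, 0.1]
opening: 0.003
finger_force: 0.0
```

```bash
python3 -m handwheel '[{"jaw":0,"slide":[0,0.003,-0.01],"spin":0},{"jaw":0,"slide":[0,0,-0.04],"spin":0},{"jaw":0,"slide":[-0.04,-0.004,0],"spin":0},{"jaw":0,"slide":[-0.045,-0.004,0],"spin":0},{"jaw":0,"slide":[-0.04,-0.004,0],"spin":0},{"jaw":0,"slide":[0,0,0],"spin":0}]'
python3 - <<'E'
from h import *
import cv2
p,d=read_camera("scene");cv2.imwrite("pics/scene7.png",p);q,dt=read_camera("top");cv2.imwrite("pics/top7.png",q)
print(get_obs()['tool_pos'])
for n,im,dd in(("scene",p,d),("top",q,dt)):
    h=cv2.cvtColor(im,cv2.COLOR_BGR2HSV); c=get_calibration(n)
    v,u=np.nonzero(dd>0); P=c['xyz']+((np.linalg.inv(c['mtx'])@np.array([u,v,np.ones_like(u)])*dd[v,u]).T)@R.from_euler('xyz',c['rotation']).as_matrix().T
    H=h[v,u]
    m=(abs(P[:,0]-.558)<.035)&(abs(P[:,1]-.245)<.035)&(P[:,2]>.05)&(P[:,2]<.1)&(H[:,0]>15)&(H[:,0]<32)&(H[:,1]>90)
    print(n,m.sum()); 
    if m.sum()>3: print(P[m].min(0),P[m].max(0),P[m].mean(0))
    m=(abs(P[:,0]-.475)<.03)&(abs(P[:,1]-.225)<.03)&(P[:,2]>.04)&(P[:,2]<.09)&((H[:,0]<8)|(H[:,0]>172))&(H[:,1]>150)
    if m.sum()>3: print("knob",m.sum(),P[m].min(0),P[m].max(0),P[m].mean(0))
a=cv2.resize(p[150:220,180:270],None,fx=5,fy=5,interpolation=cv2.INTER_CUBIC)
b=cv2.resize(q[140:210,155:225],(350,350),interpolation=cv2.INTER_CUBIC)
cv2.imwrite("pics/v7.png",np.hstack([a,b]))
E
```

```text
clock: 8.75
tool_pos: [0.426, 0.2242, 0.0781]
ee_rot: [3.14, 0.006, -0.035]
force: [-0.1, -0.5, -0.1]
opening: 0.002
finger_force: 0.0
[0.4329905  0.22514197 0.07894137]
scene 91
[0.52975044 0.22778863 0.05701139] [0.58130134 0.27034841 0.08635889] [0.55494672 0.23997322 0.07470829]
knob 17 [0.46288225 0.21415264 0.05710285] [0.47233975 0.23266536 0.07602258] [0.46640781 0.22325249 0.06897859]
top 135
[0.53668303 0.23333033 0.0677245 ] [0.58421999 0.26867578 0.08995303] [0.56317445 0.24544074 0.08162365]
```

The depth readings put the tube top at z ≈ 0.086 and its far edge at y ≈ 0.270, against 0.085 and 0.2715 expected, so it is seated. The knob face is at about (0.466, 0.224, 0.067). Now the bolt.

```bash
python3 -m handwheel '[{"jaw":0,"slide":[0,0,0.025],"spin":0},{"jaw":0,"slide":[0,0,0.025],"spin":0},{"jaw":0,"slide":[0.008,0,0.002],"spin":0},{"jaw":0,"slide":[0.008,0,0],"spin":0},{"jaw":0,"slide":[0.007,0,0],"spin":0},{"jaw":0,"slide":[0.006,0,0],"spin":0},{"jaw":0,"slide":[0.006,0,0],"spin":0}]'
python3 -m handwheel '[{"jaw":0,"slide":[0.006,0,0],"spin":0},{"jaw":0,"slide":[0.005,0,0],"spin":0},{"jaw":0,"slide":[0.004,0,0],"spin":0},{"jaw":0,"slide":[0.002,0,0],"spin":0}]'
```

```text
clock: 9.55
tool_pos: [0.4692, 0.224, 0.027]
ee_rot: [-3.141, -0.001, -0.037]
force: [-1.3, 0.2, 1.0]
opening: 0.004
finger_force: 0.8
clock: 9.95
tool_pos: [0.4847, 0.2231, 0.0262]
ee_rot: [3.142, 0.001, -0.036]
force: [-5.3, 1.5, 3.9]
opening: 0.003
finger_force: 2.6
```

```bash
python3 -m handwheel '[{"jaw":0,"slide":[0.001,0,0],"spin":0},{"jaw":0,"slide":[0,0,0],"spin":0}]'
python3 -m handwheel '[{"jaw":0,"slide":[0.0015,0,0],"spin":0},{"jaw":0,"slide":[0,0,0],"spin":0}]'
```

```text
clock: 10.15
tool_pos: [0.4847, 0.223, 0.026]
ee_rot: [3.141, 0.002, -0.036]
force: [-5.7, 0.6, 2.9]
opening: 0.009
finger_force: 2.4
clock: 10.35
tool_pos: [0.4846, 0.2229, 0.0258]
ee_rot: [3.141, 0.005, -0.036]
force: [-8.3, 2.0, 6.1]
opening: 0.004
finger_force: 4.1
```

It has reached a hard stop at x ≈ 0.485, with force rising and no more movement. I'll back off, lift and check.

```bash
python3 -m handwheel '[{"jaw":0,"slide":[-0.01,0,0],"spin":0},{"jaw":0,"slide":[-0.03,0,0],"spin":0},{"jaw":0,"slide":[-0.01,0.03,-0.03],"spin":0},{"jaw":0,"slide":[0,0.04,-0.03],"spin":0},{"jaw":0,"slide":[0,0.045,-0.01],"spin":0},{"jaw":0,"slide":[0,0.045,0],"spin":0},{"jaw":0,"slide":[0,0.045,0],"spin":0},{"jaw":0,"slide":[0,0,0],"spin":0}]'
python3 - <<'E'
from h import *
import cv2
p,d=read_camera("scene");q,dt=read_camera("top");print(get_obs()['tool_pos'])
for n,im,dd in(("scene",p,d),("top",q,dt)):
    h=cv2.cvtColor(im,cv2.COLOR_BGR2HSV); c=get_calibration(n)
    v,u=np.nonzero(dd>0); P=c['xyz']+((np.linalg.inv(c['mtx'])@np.array([u,v,np.ones_like(u)])*dd[v,u]).T)@R.from_euler('xyz',c['rotation']).as_matrix().T
    H=h[v,u]
    m=(abs(P[:,0]-.558)<.035)&(abs(P[:,1]-.245)<.035)&(P[:,2]>.05)&(P[:,2]<.1)&(H[:,0]>15)&(H[:,0]<32)&(H[:,1]>90)
    if m.sum()>3: print(n,m.sum(),P[m].min(0),P[m].max(0),P[m].mean(0))
    m=(abs(P[:,0]-.485)<.04)&(abs(P[:,1]-.225)<.03)&(P[:,2]>.04)&(P[:,2]<.09)&((H[:,0]<8)|(H[:,0]>172))&(H[:,1]>150)
    if m.sum()>3: print("knob",m.sum(),P[m].min(0),P[m].max(0),P[m].mean(0))
a=cv2.resize(p[155:205,185:245],(430,358),interpolation=cv2.INTER_CUBIC)
b=cv2.resize(q[165:215,165:215],(358,358),interpolation=cv2.INTER_CUBIC)
cv2.imwrite("pics/v8.png",np.hstack([a,b]))
E
```

```text
clock: 11.15
tool_pos: [0.4313, 0.0153, 0.0967]
ee_rot: [3.139, -0.003, -0.041]
force: [-0.5, 1.0, 0.5]
opening: 0.007
finger_force: 0.0
[0.4307662  0.01911223 0.09638317]
scene 88 [0.52953628 0.23137657 0.05914246] [0.59012795 0.27771336 0.08733557] [0.5524526  0.24881538 0.07722599]
knob 19 [0.49079144 0.21186597 0.05979192] [0.50443332 0.22850677 0.07861475] [0.49754204 0.21989464 0.06907797]
top 231 [0.53728574 0.2336349  0.05073219] [0.58499813 0.27436487 0.09028703] [0.55848094 0.25279545 0.08046692]
knob 26 [0.49837863 0.21405762 0.05992442] [0.50513743 0.23365207 0.07980818] [0.50150978 0.22323429 0.07368389]
```

View pics/v8.png

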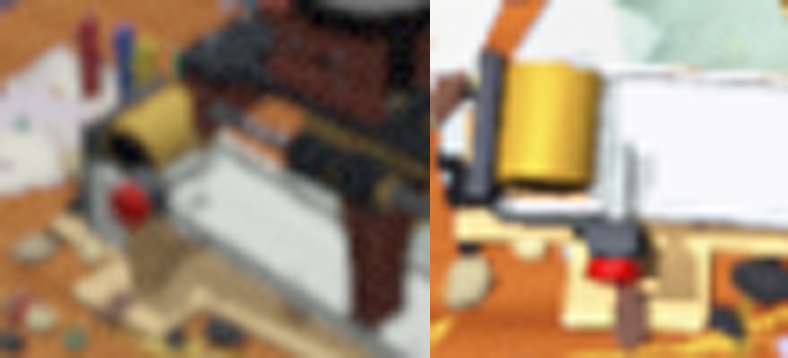

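The tube sits square against the stop plate (right crop (548,125)). The red knob is hard up against the guide block at (612,268), having moved about 31 mm, and the pin shows behind the tube at (630,165). The robot is clear, so I'm handing in.

```bash
python3 -c "
from bench import *
print(job_done())"
```

```text
the job is handed in; nothing more can be done
None
```

The brass tube sits in the pocket against the stop plate and the bolt is fully in behind it, by the last camera check; the job is handed in, but no verdict was returned.

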